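# Hang the ring gauge back on its slanted post

## Robot

A 7-joint arm with a two-finger parallel gripper is mounted at the origin on the work surface. World frame = base frame: x ahead of the robot, y to its left, z up, the work surface at z = 0. Lengths are in m, angles in rad, forces in N, time in s.
With the tool pointing down it reaches from about 0.425 to 0.925 m from the base axis. Payload 6.8 kg.
Tool frame: the origin (TCP) lies at the very end of the fingers, on their centre line; the grasp point (between the pads) lies 19 mm behind it; z points along the fingers, y is the line along which they close (so a half turn about z gives the same grasp; the last joint's range is limited). The gripper opens to 88 mm and grips with 3 to 60 N. Pads are 20 mm wide; open, the fingers measure 115 mm over their backs; the gripper's body (75 mm by 178 mm) begins 61 mm behind the grasp point.
Start: joints at [-1.231, 0.477, 0.022, 1.555, -0.011, 1.109, -0.083], TCP at [0.292, 0.608, 0.223] pointing down, gripper open.
Joint ranges: [-2.96, 2.96], [-0.34, 2.1], [-1.41, 1.46], [0.24, 2.44], [-1.37, 4.51], [0.17, 1.92], [-2.96, 2.96]. Speed limits (rad/s): [2.39, 2.39, 3.14, 3.14, 3.14, 3.14, 3.14].

## Interface

Orientations are given as a unit quaternion [w, x, y, z].
In Python, from plant import * gives the robot as it stands. The module is installed in compiled form; this text tells all that it offers.
- The arm moves only by the tool drive_tool, never from a script. Its argument "moves" is one flat list of numbers, 6 for each row, row after row: the shift along the tool's x, y, z in units of 25 mm (1.0 is 25 mm), then the turn, a rotation vector about the tool's x, y, z in units of 5 degrees (1.0 is 5 degrees). A call has 1 to 12 rows; each row is the pose to reach, as a shift and turn from the pose commanded when the call began, along the tool's axes at that moment; what a row does not reach only later rows make up. A row lasts 1/8 s, in which the tool goes at most 62.5 mm and 10.7 degrees, less where a joint would pass 70% of its speed; a pose out of reach is approached as far as the arm can. A call with a gripper value outside its range is refused whole. "fingers" is the gripper command: -1 is shut, 1 is fully open, values between are in proportion, set as the call begins (left out, the last holds). The fingers move at their own pace and stop on an object; "force" is the grip in N (left out, the last holds). Time passes only in rows, so rows that repeat a pose let the fingers close. It gives the time, the measured TCP pose, the force, the opening and the grip force at its end, in the units of the state.
- read_state(): the state, without advancing time (a new reading comes with each control period).
- camera(name): name is "scene" or "top" or "wrist"; returns a dict with "image" (400x640x3 uint8, blue, green, red), "vertical_fov" (degrees; the focal length in pixels is half the picture's height over the tangent of half this angle, whatever the lens; pixels are square), "cx", "cy" (the principal point, pixels), "R" (3x3) and "t" (3): a world point X has camera coordinates R X + t. Camera axes: x right, y down, z forward; pixel columns grow to the right and rows downward; lengths in m; the calibration is good to about 2 mm. A picture is of the moment at which its call begins. There is no depth.
- hand_in(): hands the job in; it is judged then, once.
The state is a dict: "t": time; "joint_positions": joint angles; "qd": joint speeds; "tau": joint torques, N m; "position": TCP position; "orientation": TCP orientation; "wrist_force": force on the tool from outside, world axes, zero at the start; "moment": the same for the moment, N m; "opening": finger opening in m; "grasp_force": force on a finger pad.
Only numpy, scipy, OpenCV 4.12 (cv2) and the standard library are available. Lean on these libraries where they do the work, as an engineer would, in place of code of your own. Each camera call takes 0.05 s, during which the arm holds its last target. There are 200 camera calls.

## Task

Put the green-banded ring gauge back on the rack: slide it over the slanted post that has the green collar, following the post's own line, push it past the brass spring catch until it sits fully home on the collar, and bed it there with a firm, steady push of about 20 N for half a second before letting go. It is a precision gauge, so feel your way and never press or wedge it against the post or rack with more than 45 N; leave the other gauges on their posts and the stock on the bench where it lies.

Things in the scene. Friction and masses are not known exactly. Their poses are not given: they have to be found in the camera images.
- gauge: the green-banded ring gauge: dark steel ring, outside diameter 56 mm, bore 26 mm, 20 mm thick, 0.24 to 0.36 kg, knurled rim with a green band and a green ring on both faces; starts lying flat on the bench. Origin at its centre (10 mm above the bench), z along the bore; both faces are alike. A brisk touch on a stop peaks at about twice the force that the wrist shows, so creep.
- peg_green: post with the green collar: steel pin 24 mm in diameter (1 mm play all round in the bore), leaning 40 deg from vertical towards the robot. Origin on its axis 24 mm above the sloping board; z outward along the post, x square to it up the slope, y level along the rack. Full size to z = 44 mm, tapering to 13 mm diameter at the tip, z = 53 mm. Posts stand 100 mm apart; which is green varies.
- catch_green (a joint): brass spring catch on the post's upper (+x) side; 0 = out, 0.006 m = flush. One unit with the green collar (40 mm dia, 14 mm thick), clamped on by hand: the collar's upper face, a rigid stop, lies unmeasured at z = 0 to 7 mm of the post. Above that face the catch's back is at 21.5 mm, just clear of a gauge that is home, its crest, 5.5 mm proud, at 25 mm, its ramp runs out to 38 mm. 5 to 10 N pushes past.
- rack: the grey gauge rack, 310 mm wide (y), fixed to the bench; sloping board 116 mm long and 8 mm thick, its centre 78 mm above the bench over the origin, rising 40 degrees away from the robot. Origin on the bench under the board's centre.
- gauge_red: the red-banded gauge hanging on the red-collared post, same size as the green one; loose, leave it. Origin at its centre, z along the bore.
- gauge_yellow: the yellow-banded gauge hanging on the yellow-collared post, same size; loose, leave it. Origin at its centre, z along the bore.
- bolt_a: loose steel hex bolt lying on the bench, 105 mm long, head 36 mm across flats. Origin on the bench under the middle of its length.
- bolt_b: loose steel hex bolt, 88 mm long, head 30 mm across flats. Origin on the bench under the middle of its length.
- nut: loose steel hex nut, 46 mm across flats, 24 mm high. Origin at the centre of its underside.
- washers: two loose flat washers lying together, 50 mm in diameter, 8.4 mm high. Origin at the centre of the underside.
- carton: small closed carton, 110 x 75 x 50 mm. Origin at the centre of its underside.

How it is judged:
On the way, in this order (a step that is already met when the one before it is completed fails the run):
1. the green gauge is threaded on the end of the green post, in line with it and not yet past the catch (z of gauge in the frame of peg_green between 0.032 and 0.048 m and x of gauge in the frame of peg_green between -0.003 and 0.003 m and y of gauge in the frame of peg_green between -0.003 and 0.003 m and angle between the z axis of gauge and the z axis of peg_green, either way round below 0.15 rad).
2. the gauge is down on the collar with the catch out above it, and pressed on the post with at least 10 N for 0.4 s (z of gauge in the frame of peg_green between 0.0085 and 0.0195 m and value of joint catch_green below 0.0008 m and x of gauge in the frame of peg_green between -0.003 and 0.003 m and y of gauge in the frame of peg_green between -0.003 and 0.003 m and angle between the z axis of gauge and the z axis of peg_green, either way round below 0.09 rad and contact force between gauge and peg_green above 10 N), for 0.4 s.
At the end, for the whole second after the job is handed in: Green gauge on the green post, on its axis within 3 mm and 0.09 rad, down on the collar with the catch sprung out above it (within 0.8 mm of fully out), at rest, released. Other gauges within 6 mm, bolts, nut, washers and carton within 15 mm, of their starts (z of gauge in the frame of peg_green between 0.0085 and 0.0195 m and value of joint catch_green below 0.0008 m and x of gauge in the frame of peg_green between -0.003 and 0.003 m and y of gauge in the frame of peg_green between -0.003 and 0.003 m and angle between the z axis of gauge and the z axis of peg_green, either way round below 0.09 rad and linear speed of gauge below 0.01 m/s and contact force between gauge and the fingers below 0.1 N and distance of each of gauge_red, gauge_yellow from where it was at the start of the episode below 0.006 m and distance of each of bolt_a, bolt_b, nut, washers, carton from where it was at the start of the episode below 0.015 m); the robot touches nothing.
It fails at once if the green gauge is pressed or wedged against the green post, its collar or catch with more than 45 N (contact force between gauge and peg_green above 45 N).
It fails at once if the green gauge is knocked against the rack with more than 45 N (contact force between gauge and rack above 45 N).
It fails at once if another gauge is pushed off its place or a piece of stock is knocked away (distance of any of bolt_a, bolt_b, nut, washers, carton, gauge_red, gauge_yellow from where it was at the start of the episode above 0.03 m).
It also fails if it takes over 72 s, if anything falls off the work surface, if the arm or the gripper's body presses on something with over 40 N, if the wrist force passes 120 N, or if a joint passes its speed limit or range.

## Working session

There is one attempt and no reset: what is moved stays moved. The work goes in short steps, Python scripts to look and compute and a tool call to move; the robot and the scene stay as the last step left them, time stands still between calls to the robot, and variables do not carry over. Pictures are saved under pics/ and viewed, at most 10 in all, crops included, and the job is handed in when it is done.

Besides the shell and the picture viewer there is one more tool, called as name(argument=value, ...) on one line, values as JSON. drive_tool: Moves the arm, as the interface text tells. Its arguments: {"type":"object","properties":{"moves":{"type":"array"},"fingers":{"type":"number"},"force":{"type":"number"}},"required":["moves"]}

```bash
mkdir -p pics; cat > h.py <<'E'
from plant import *
import numpy as np, cv2
from scipy.spatial.transform import Rotation as Ro
def cam(n,f=None):
    c=camera(n)
    if f: cv2.imwrite('pics/'+f,c['image'])
    c['f']=200/np.tan(np.radians(c['vertical_fov']/2)); return c
def ray(c,u,v):
    d=c['R'].T@np.array([(u-c['cx'])/c['f'],(v-c['cy'])/c['f'],1]); o=-c['R'].T@c['t']; return o,d/np.linalg.norm(d)
def onz(c,u,v,z):
    o,d=ray(c,u,v); return o+d*(z-o[2])/d[2]
def proj(c,X):
    p=c['R']@np.array(X)+c['t']; return p[:2]/p[2]*c['f']+[c['cx'],c['cy']]
def q2R(q): return Ro.from_quat([q[1],q[2],q[3],q[0]])
E
python3 - <<'E'
from h import *
import pickle
d={}
for n in('scene','top'):
    d[n]=cam(n,n+'0.png'); c=d[n]; print(n,c['f'],c['cx'],c['cy'],-c['R'].T@c['t'])
    print(c['R'])
pickle.dump(d,open('c0.pkl','wb'))
s=read_state(); print({k:np.round(v,3) for k,v in s.items()})
E
```

```text
scene 426.48491414190806 314.7843624226268 197.36968642903972 [ 0.96080765 -0.33157904  0.84035204]
[[ 0.51905748  0.85470694 -0.00744131]
 [ 0.6866435  -0.42214673 -0.59187232]
 [-0.5090187   0.30210623 -0.80599739]]
top 402.2142997947671 311.33120009044467 201.17170787945682 [ 0.33675333 -0.04152636  0.89410136]
[[-0.15455897 -0.98796571 -0.00593964]
 [-0.96312987  0.15200815 -0.22197831]
 [ 0.22020983 -0.02858809 -0.97503351]]
{'t': np.float64(0.1), 'joint_positions': array([-1.231,  0.478,  0.022,  1.556, -0.011,  1.109, -0.083]), 'qd': array([-0.001, -0.002,  0.   , -0.004, -0.   ,  0.   , -0.001]), 'tau': array([ 5.0000e-03, -5.8409e+01,  1.5400e+00, -2.7332e+01, -5.4000e-02,
        1.3000e-02,  0.0000e+00]), 'position': array([0.292, 0.608, 0.222]), 'orientation': array([-0.   ,  0.222,  0.975, -0.001]), 'wrist_force': array([ 0.827, -0.083, -0.114]), 'moment': array([0.008, 0.029, 0.028]), 'grasp_force': np.float64(0.0), 'opening': np.float64(0.088)}
```

View pics/top0.png

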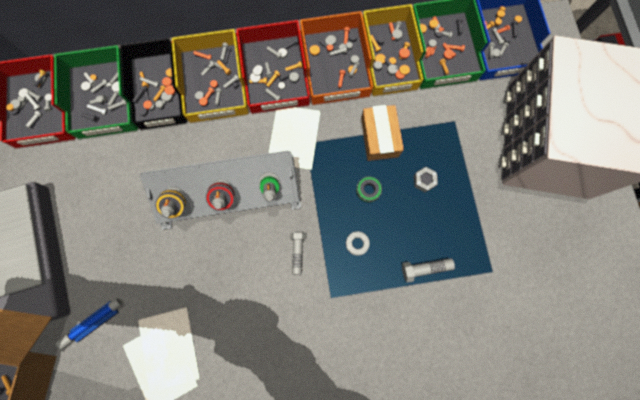

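View pics/scene0.png

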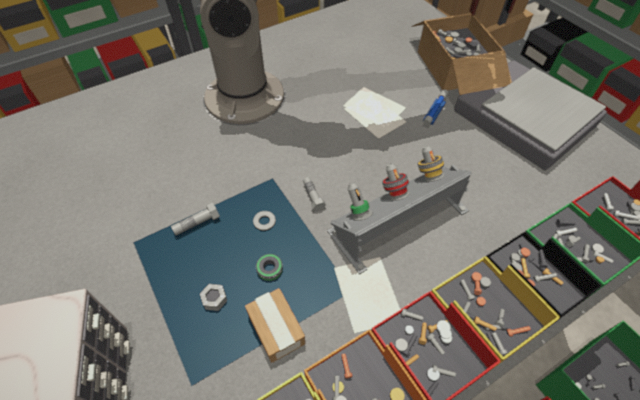

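The top view shows the gauge at about (369,188) and the green post at (269,187) with its tip near (268,195). In the scene view they are at (269,267) and (358,200).

```bash
python3 - <<'E'
from h import *
import pickle
d=pickle.load(open('c0.pkl','rb'))
a=d['top']['image'][140:235,130:310]; b=d['scene']['image'][140:270,320:480]
A=cv2.resize(a,None,fx=4.4,fy=4.4,interpolation=cv2.INTER_CUBIC)[:300*2]
cv2.imwrite('pics/ct.png',A)
cv2.imwrite('pics/cs.png',cv2.resize(b,None,fx=4.5,fy=4.5,interpolation=cv2.INTER_CUBIC))
print(A.shape)
t,s=d['top'],d['scene']
print('gauge',onz(t,369.5,188,.015),onz(s,269,267,.015))
for n,uv in dict(boltb=(297,253),wash=(357,243),nut=(427,178),cart=(383,132)).items(): print(n,onz(t,*uv,.01))
E
```

```text
(418, 792, 3)
gauge [ 0.54494985 -0.20166587  0.015     ] [ 0.54655725 -0.2021438   0.015     ]
boltb [ 0.42628061 -0.01844088  0.01      ]
wash [ 0.42748322 -0.1521346   0.01      ]
nut [ 0.5488452  -0.33636141  0.01      ]
cart [ 0.6745007  -0.25905659  0.01      ]
```

View pics/ct.png

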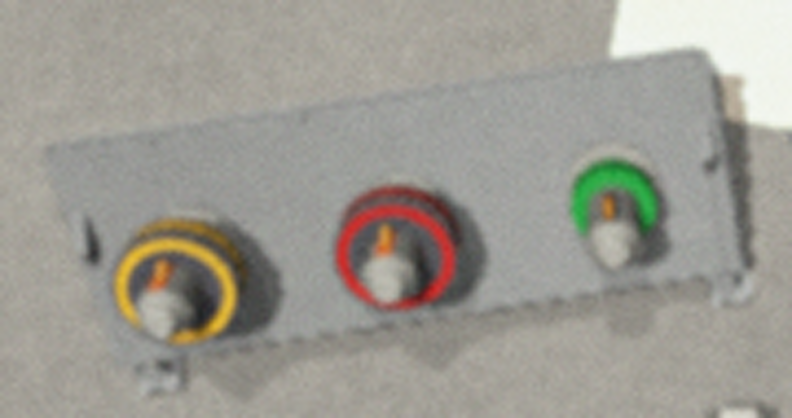

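View pics/cs.png

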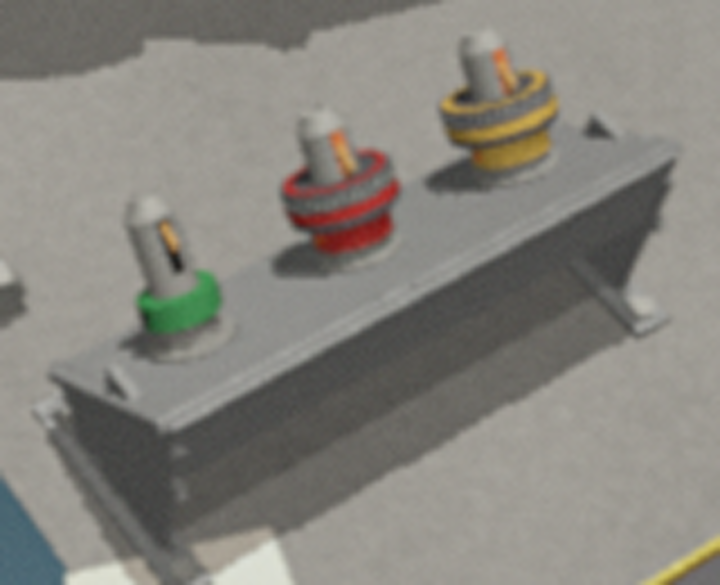

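```bash
cat > fit.py <<'E'
from h import *
import pickle
from scipy.optimize import least_squares
d=pickle.load(open('c0.pkl','rb')); t,s=d['top'],d['scene']
c,si=np.cos(np.radians(40)),np.sin(np.radians(40))
def B(u,y,n): return np.array([u*c-n*si,y,.078+u*si+n*c])
obs=[(t,.058,.155,4,140.2,173.6),(t,.058,-.155,4,290.2,150.9),(t,-.058,-.155,4,298.2,202.5),
(s,.058,-.155,4,356.7,233.8),(s,.058,.155,4,469.3,173.8),(s,-.058,-.155,4,332.2,222.7)]
tips=[(t,-.1,269.5,197.5),(t,0,219.3,205.8),(t,.1,168.2,213),(s,-.1,353.3,186),(s,0,391.6,166),(s,.1,427.1,149.3)]
def W(p,X): return Ro.from_euler('z',p[2]).apply(X)+[p[0],p[1],0]
def res(p):
    r=[proj(k,W(p,B(u,y,n/1000)))-[a,b] for k,u,y,n,a,b in obs]
    r+=[proj(k,W(p,B(p[3],y,.081)))-[a,b] for k,y,a,b in tips]
    return np.ravel(r)
f=least_squares(res,[.52,.08,.0,0],loss='soft_l1'); p=f.x
print(p,np.degrees(p[2])); print(np.round(res(p).reshape(-1,2),1))
Rp=Ro.from_euler('z',p[2]).as_matrix()@np.array([[c,0,-si],[0,1,0],[si,0,c]])
print('peg o',W(p,B(p[3],-.1,.028)),'axis',Rp[:,2],'tip',W(p,B(p[3],-.1,.081)))
# tip by triangulation
A=[];b=[]
for k,u,v in((t,269.5,197.5),(s,353.3,186)):
    o,q=ray(k,u,v); M=np.eye(3)-np.outer(q,q); A.append(M); b.append(M@o)
print('tri tip',np.linalg.lstsq(np.vstack(A),np.hstack(b),rcond=None)[0])
np.save('peg.npy',np.c_[Rp,W(p,B(p[3],-.1,.028))])
E
python3 fit.py
```

```text
[ 0.58285461  0.11533266 -0.00220202 -0.00349168] -0.1261663502650094
[[-1.5 -1.2]
 [ 0.7 -1. ]
 [ 0.4 -2.4]
 [-1.3  0.6]
 [ 3.1 -2.6]
 [-1.8 -0. ]
 [-0.2 -0.2]
 [-1.5 -0.8]
 [-2.2 -0.1]
 [-1.6 -2. ]
 [-1.5 -1. ]
 [-1.  -2.2]]
peg o [0.56196163 0.01537842 0.09720484] axis [-0.64278605  0.00141543  0.76604444] tip [0.52789397 0.01545344 0.13780519]
tri tip [0.52969393 0.01694424 0.13150578]
```

```bash
cat >> h.py <<'E'
def go(pos,R,s=None):
    "units for drive_tool to reach pos, R (matrix)"
    s=s or read_state(); r0=q2R(s['orientation'])
    sh=r0.inv().apply(np.array(pos)-s['position'])/.025
    tw=np.degrees((r0.inv()*Ro.from_matrix(R)).as_rotvec())/5
    print('row',np.round(np.r_[sh,tw],3).tolist())
def down(az):  # tool down, closing line at azimuth az (deg)
    a=np.radians(az); y=np.array([np.cos(a),np.sin(a),0]); z=np.array([0,0,-1.]); return np.c_[np.cross(y,z),y,z]
E
python3 -c "
from h import *
go([.546,-.202,.16],down(-20))"
```

```text
row [-23.184, -24.801, 2.515, -0.014, 0.015, 16.868]
```

drive_tool(moves=[-23.2,-24.8,1,0,0,16.9,-23.2,-24.8,1,0,0,16.9,-23.2,-24.8,1,0,0,16.9,-23.2,-24.8,1,0,0,16.9,-23.2,-24.8,1,0,0,16.9,-23.2,-24.8,1,0,0,16.9,-23.2,-24.8,1,0,0,16.9,-23.2,-24.8,1,0,0,16.9,-23.2,-24.8,1,0,0,16.9,-23.2,-24.8,1,0,0,16.9,-23.2,-24.8,1,0,0,16.9,-23.2,-24.8,1,0,0,16.9], fingers=0.7, force=30)

```text
t: 1.6
position: [0.5171, -0.1084, 0.2005]
orientation: [-0.0, 0.82, 0.573, 0.0]
wrist_force: [1.5, 0.8, 0.2]
opening: 0.0749
grasp_force: 0.0
```

```bash
python3 -c "
from h import *
go([.546,-.202,.15],down(-20)); s=read_state(); print(s['position'],s['t'])"
```

```text
row [-3.118, 2.372, 2.018, -0.0, -0.004, -0.024]
[ 0.51712595 -0.10842096  0.20046802] 1.6
```

drive_tool(moves=[-3.1,2.4,2,0,0,0,-3.1,2.4,2,0,0,0,-3.1,2.4,2,0,0,0,-3.1,2.4,2,0,0,0])

```text
t: 2.1
position: [0.5462, -0.1995, 0.1504]
orientation: [-0.001, 0.82, 0.573, -0.0]
wrist_force: [-0.2, -0.0, -0.7]
opening: 0.0748
grasp_force: 0.0
```

```bash
python3 -c "
from h import *
import pickle
c=cam('wrist','w1.png'); pickle.dump(c,open('w1.pkl','wb')); s=read_state(); print(s['position'],s['t'],s['wrist_force']); print(-c['R'].T@c['t'],c['f'],proj(c,[.546,-.202,.02]))"
```

```text
[ 0.54658694 -0.19883309  0.15075963] 2.15 [-0.25721613  0.07401435  0.10636809]
[ 0.57424285 -0.12265779  0.31107009] 347.95366589032835 [324.38027233 196.73111116]
```

View pics/w1.png

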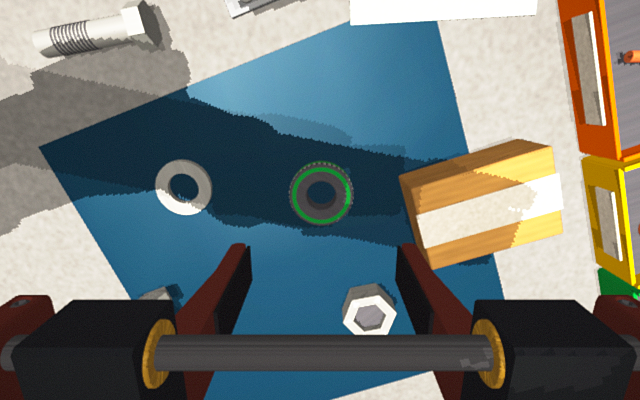

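The gauge's top face is centred near (320.5,193). The carton's near edge is at column ~403, clear of the fingers.

```bash
python3 -c "
from h import *
import pickle
c=pickle.load(open('w1.pkl','rb'))
im=c['image'][150:235,275:370]; hsv=cv2.cvtColor(im,cv2.COLOR_BGR2HSV)
m=cv2.inRange(hsv,(50,120,60),(75,255,255)); p=cv2.findNonZero(m)
e=cv2.fitEllipse(cv2.convexHull(p)); print(e)
g=onz(c,e[0][0]+275,e[0][1]+150,.0195); print(g)
go([g[0],g[1],.003],down(-20))"
```

```text
((45.93533706665039, 41.70344924926758), (59.09528732299805, 63.488807678222656), 0.34332436323165894)
[ 0.54470347 -0.19684002  0.0195    ]
row [0.044, -0.097, 5.91, -0.003, -0.009, -0.015]
```

drive_tool(moves=[0,-0.05,2,0,0,0,0,-0.05,4,0,0,0,0,-0.05,5,0,0,0,0,-0.05,5.5,0,0,0,0,-0.05,5.85,0,0,0,0,-0.05,5.85,0,0,0])

```text
t: 2.9
position: [0.5457, -0.1995, 0.0048]
orientation: [0.0, 0.82, 0.573, 0.0]
wrist_force: [-0.3, 0.1, 0.6]
opening: 0.0744
grasp_force: 0.0
```

drive_tool(moves=[0,0,0,0,0,0,0,0,0,0,0,0,0,0,0,0,0,0,0,0,0,0,0,0,0,0,0,0,0,0,0,0,0,0,0,0,0,0,0,0,0,0], fingers=-1, force=40)

```text
t: 3.78
position: [0.5449, -0.1996, 0.0049]
orientation: [-0.0, 0.82, 0.572, 0.0]
wrist_force: [-2.7, 0.7, 6.6]
opening: 0.0553
grasp_force: 40.0
```

drive_tool(moves=[0,0,-0.5,0,0,0,0,0,-2,0,0,0,0,0,-4,0,0,0,0,0,-6,0,0,0,0,0,-8,0,0,0,0,0,-8,0,0,0,0,0,-8,0,0,0])

```text
t: 4.65
position: [0.5447, -0.1992, 0.2038]
orientation: [-0.001, 0.82, 0.573, -0.0]
wrist_force: [-0.2, 0.4, -3.6]
opening: 0.0552
grasp_force: 40.0
```

```bash
cat >> h.py <<'E'
def pegpose(P,xyz,dg=-.005):
    "tool pose putting gauge centre (tool z=dg) at peg coords xyz"
    R=P[:,:3]; T=np.c_[-R[:,1],R[:,0],-R[:,2]]
    T=np.c_[np.cross(R[:,0],-R[:,2]),R[:,0],-R[:,2]]
    return P[:,3]+R@np.array(xyz)-T[:,2]*dg,T
E
python3 -c "
from h import *
P=np.load('peg.npy'); s=read_state(); print(s['position'],s['wrist_force'],s['moment'])
X,T=pegpose(P,[0,0,.09]); print(X,np.linalg.det(T)); go(X,T)"
```

```text
[ 0.54466097 -0.1992452   0.20377601] [-0.20232902  0.38710454 -3.55654659] [-0.02704064  0.06268602 -0.01909155]
[0.50732481 0.01549873 0.16231862] 0.9999999999999993
row [7.549, -4.359, 1.666, -7.927, 1.391, -3.842]
```

drive_tool(moves=[2,-1.1,0,-2,0.35,-0.95,4,-2.2,0.4,-4,0.7,-1.9,6,-3.4,1,-6,1.05,-2.9,7.55,-4.36,1.67,-7.93,1.39,-3.84,7.55,-4.36,1.67,-7.93,1.39,-3.84,7.55,-4.36,1.67,-7.93,1.39,-3.84,7.55,-4.36,1.67,-7.93,1.39,-3.84,7.55,-4.36,1.67,-7.93,1.39,-3.84])

```text
t: 5.65
position: [0.4912, -0.0303, 0.1351]
orientation: [0.22, 0.698, 0.668, 0.138]
wrist_force: [0.2, -0.2, -3.2]
opening: 0.0547
grasp_force: 40.0
```

```bash
python3 -c "
from h import *
import pickle
s=read_state(); print(s['t'],s['joint_positions'],s['wrist_force'])
P=np.load('peg.npy')
X,T=pegpose(P,[0,0,.09]);go(X,T)
d={}
for n in ('wrist','top','scene'):
    d[n]=cam(n); print(n,proj(d[n],P[:,3]+P[:,2]*.053))
pickle.dump(d,open('c2.pkl','wb'))
A=d['wrist']['image']
t=cv2.resize(d['top']['image'][130:230,200:330],None,fx=3,fy=3,interpolation=3)
q=cv2.resize(d['scene']['image'][120:240,300:430],None,fx=3,fy=3,interpolation=3)
cv2.imwrite('pics/w2.png',A)
b=np.zeros((360,790,3),np.uint8); b[:300,:390]=t; b[:360,400:]=q; cv2.imwrite('pics/b2.png',b)"
```

```text
5.65 [ 0.34607897  0.17237064 -0.60182292  2.41488298  1.28347808  0.34129138
 -1.45541594] [ 0.23564566 -0.18667089 -3.23092885]
row [1.754, 1.073, -0.853, -2.129, 1.399, 0.014]
wrist [390.96376363 167.45814129]
top [269.27064443 197.26758192]
scene [351.68544202 184.00372676]
```

View pics/w2.png

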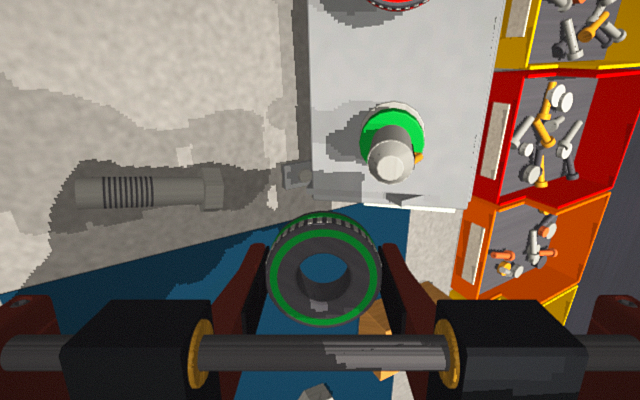

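View pics/b2.png

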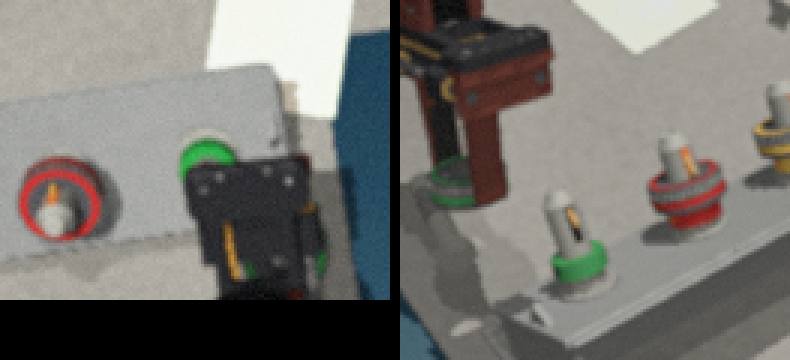

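The wrist view shows the gauge held squarely, bore at about (325,270), with the post tip at (390,165). The arm stopped short with joint 4 near its limit (2.41 of 2.44). I'll back off and work out the reach from the joint data before choosing a tilt.

```bash
python3 -c "
from h import *
s=read_state(); print(s['joint_positions'].tolist(),s['position'].tolist(),s['orientation'].tolist())
go([.56,-.1,.30],down(0))"
```

```text
[0.34459357879763547, 0.17185271527644144, -0.5956823645223057, 2.413946833142822, 1.2751149778854531, 0.339995403193784, -1.447146149396392] [0.4911617119862005, -0.03211859670687114, 0.1350862466209214] [0.21909870995973882, 0.69925915917046, 0.6665117875535428, 0.1370927447474179]
row [-3.152, 5.67, -4.047, 5.839, 1.344, -0.537]
```

drive_tool(moves=[-0.5,1,-1.5,0,0,0,-1.5,3,-3,2,0.5,-0.2,-3.1,5.6,-4,5.8,1.3,-0.5,-3.1,5.6,-4,5.8,1.3,-0.5,-3.1,5.6,-4,5.8,1.3,-0.5,-3.1,5.6,-4,5.8,1.3,-0.5,-3.1,5.6,-4,5.8,1.3,-0.5])

```text
t: 6.68
position: [0.5624, -0.0981, 0.2997]
orientation: [0.004, 0.708, 0.706, 0.002]
wrist_force: [-0.7, -0.1, -3.1]
opening: 0.0554
grasp_force: 40.0
```

```bash
cat > kin.py <<'E'
from h import *
import itertools
from scipy.optimize import least_squares
s=read_state(); print(s['joint_positions'].round(3),s['position'],s['orientation'],s['t'])
D=[([-1.231,.4775,.022,1.5555,-.011,1.109,-.083],[.292,.608,.2225],[0,.222,.975,-.001]),
([0.34459,0.17185,-0.59568,2.41395,1.27511,0.34000,-1.44715],[0.49116,-0.03212,0.13509],[0.2191,0.69926,0.66651,0.13709]),
(s['joint_positions'],s['position'],s['orientation'])]
def fk(q,p,sg):
    h,a,b,L,y0,y7,e1,e2=p
    r=Ro.from_euler('z',y0+sg[0]*q[0]); x=np.array([0,0,h]); 
    r=r*Ro.from_euler('y',q[1])*Ro.from_euler('z',sg[1]*q[2]); x=x+r.apply([e1,0,a])
    r=r*Ro.from_euler('y',q[3]); r=r*Ro.from_euler('z',sg[2]*q[4]); x=x+r.apply([0,0,0])+0; x=x+(r*Ro.from_euler('z',-sg[2]*q[4])).apply([e2,0,b])
    r=r*Ro.from_euler('y',q[5]); x=x+r.apply([0,0,L]); r=r*Ro.from_euler('z',sg[3]*q[6]+y7)
    return x,r
if __name__=='__main__':
  best=[]
  for sg in itertools.product([1,-1],repeat=4):
   for y0 in (0,1.5,3.1,-1.5):
    def res(p):
        o=[]
        for q,x,w in D:
            X,R=fk(q,p,sg); o+=[(X-x)*3, (q2R(w).inv()*R).as_rotvec()]
        return np.ravel(o)
    f=least_squares(res,[.35,.45,.45,.3,y0,0,0,0]); best.append((f.cost,sg,f.x))
  best.sort(key=lambda k:k[0])
  for k in best[:4]: print(k[0],k[1],k[2].round(4))
E
python3 kin.py
```

```text
[ 0.574  0.299 -0.634  1.687  0.191  1.208 -0.109] [ 0.56244339 -0.09811377  0.29965968] [0.00385222 0.70820529 0.70599323 0.00199568] 6.675
0.0010807232459644801 (-1, -1, -1, -1) [ 0.2976  0.5922  0.4914  0.3884 -0.0872  1.4876 -0.0359  0.0128]
0.0010807232459644905 (-1, -1, -1, -1) [ 0.2976  0.5922  0.4914  0.3884 -0.0872  1.4876 -0.0359  0.0128]
0.0010807232459646397 (-1, -1, -1, -1) [ 0.2976  0.5922  0.4914  0.3884 -0.0872  1.4876 -0.0359  0.0128]
0.2812220788632924 (-1, -1, 1, 1) [-0.0854  0.3684  0.2898 -0.0645 -0.1463  1.6391  0.1868 -0.1357]
```

```bash
cat > kin2.py <<'E'
from kin import *
sg=-1
def fk2(q,p):
    h,a,b,L,e0,e1,e2,e3,o0,o1,o2,o3=p
    r=Ro.from_euler('z',-q[0]); x=np.array([0,0,h])+r.apply([e0,o0,0])
    r=r*Ro.from_euler('y',q[1])*Ro.from_euler('z',-q[2]); x=x+r.apply([e1,o1,a])
    r=r*Ro.from_euler('y',q[3])*Ro.from_euler('z',-q[4]); x=x+r.apply([e2,o2,b])
    r=r*Ro.from_euler('y',q[5]); x=x+r.apply([e3,o3,L]); r=r*Ro.from_euler('z',-q[6]+np.pi/2)
    return x,r
for q,x,w in D: print(np.degrees((q2R(w).inv()*fk2(q,np.zeros(12))[1]).as_rotvec()).round(2))
def res2(p): return np.r_[np.ravel([(fk2(q,p)[0]-x)*1000 for q,x,w in D]),0.02*(p-[.3,.5,.45,.35]+[0]*0)[:0] if 0 else p[4:]*5]
f=least_squares(res2,[.3,.55,.48,.38]+[0]*8); print(f.x.round(4),f.cost); np.save('kin.npy',f.x)
lo=np.array([-2.96,-.34,-1.41,.24,-1.37,.17,-2.96]);hi=np.array([2.96,2.1,1.46,2.44,4.51,1.92,2.96])
P=np.load('peg.npy'); rng=np.random.default_rng(0)
def ik(X,zt,yt=None,n=25):
    b=None
    for i in range(n):
        def r(q):
            x,R=fk2(q,f.x); R=R.as_matrix(); o=[(x-X)*10,R[:,2]-zt]
            if yt is not None: o.append(R[:,1]-yt)
            return np.hstack(o)
        g=least_squares(r,rng.uniform(lo,hi),bounds=(lo,hi))
        if b is None or g.cost<b.cost: b=g
    return b
if __name__=='__main__':
  G=P[:,3]+P[:,2]*.015
  for zz in (.015,.07):
   for th in (0,10,15,20,25,30,40):
    a=np.radians(th); z=np.array([np.sin(a),0,-np.cos(a)]); X=P[:,3]+P[:,2]*zz+.005*z
    b=ik(X,z,n=12); print(zz,th,b.cost.round(6),b.x.round(2))
E
sed -i "s/np.r_\[np.ravel(\(.*\)),0.02.*$/np.r_[np.ravel(\1),p[4:]*5]/" kin2.py; python3 kin2.py
```

```text
[ 0.574  0.299 -0.634  1.687  0.191  1.208 -0.109] [ 0.56244339 -0.09811377  0.29965968] [0.00385222 0.70820529 0.70599323 0.00199568] 6.675
[-0.1   0.01 -0.03]
[0. 0. 0.]
[0. 0. 0.]
[ 2.916e-01  5.432e-01  4.837e-01  3.358e-01 -3.000e-04 -1.010e-02
  5.600e-03 -7.000e-04 -3.020e-02 -2.580e-02 -3.100e-03 -3.100e-03] 0.021590985289756354
0.015 0 0.0 [-0.6   0.49  0.6   1.97 -0.38  0.8   0.66]
0.015 10 0.0 [-0.22  0.36  0.08  2.08 -0.    0.54 -2.44]
0.015 15 0.0 [ 0.69  0.55 -1.07  2.1   0.93  0.69 -2.67]
0.015 20 0.0 [ 0.37  0.37 -0.64  2.18  0.78  0.41 -2.92]
0.015 25 0.0 [ 0.15  0.31 -0.39  2.26  0.92  0.25  1.56]
0.015 30 0.0 [ 0.03  0.3  -0.25  2.34  1.58  0.17  2.96]
0.015 40 0.0 [ 0.29  0.36 -0.56  2.44  2.37  0.43 -2.4 ]
0.07 0 0.0 [-0.49  0.33  0.42  2.01 -0.18  0.83  2.04]
0.07 10 0.0 [ 0.6   0.36 -0.9   2.08  0.51  0.72 -2.58]
0.07 15 0.0 [-0.51  0.2   0.37  2.2  -0.07  0.49  2.88]
0.07 20 0.0 [ 0.87  0.42 -1.23  2.21  0.92  0.63  2.95]
0.07 25 0.0 [ 0.9   0.4  -1.26  2.27  1.1   0.55 -2.22]
0.07 30 0.0 [-0.1   0.14 -0.13  2.38  0.9   0.17 -1.29]
0.07 40 0.000224 [ 1.    0.51 -1.41  2.44  1.82  0.65  1.04]
```

Orientation model fits exactly: a full 40° tool tilt is out of reach, but about 20° works. So I'll set the gauge down and regrasp it closing along y, with the tool leaned 20° relative to the ring.

```bash
python3 -c "
from h import *
go([.52,-.19,.0055],down(0))"
cat >> h.py <<'E'
def tilt(deg,az=0):
    "tool y level at az+90, tool z leaning outward (z has +radial part) by deg"
    a=np.radians(deg); z=np.array([np.sin(a),0,-np.cos(a)]); y=np.array([0,1.,0]); return Ro.from_euler('z',az,degrees=True).as_matrix()@np.c_[np.cross(y,z),y,z]
E
```

```text
row [-3.65, -1.784, 11.762, 0.095, 0.03, -0.036]
```

drive_tool(moves=[-3.65,-1.78,2,0.1,0,0,-3.65,-1.78,4,0.1,0,0,-3.65,-1.78,6,0.1,0,0,-3.65,-1.78,8,0.1,0,0,-3.65,-1.78,9.5,0.1,0,0,-3.65,-1.78,10.7,0.1,0,0,-3.65,-1.78,11.2,0.1,0,0,-3.65,-1.78,11.5,0.1,0,0,-3.65,-1.78,11.65,0.1,0,0,-3.65,-1.78,11.72,0.1,0,0,-3.65,-1.78,11.76,0.1,0,0,-3.65,-1.78,11.76,0.1,0,0])

```text
t: 8.18
position: [0.5187, -0.1899, 0.0068]
orientation: [0.002, 0.708, 0.706, -0.001]
wrist_force: [-0.1, -0.1, -2.8]
opening: 0.0554
grasp_force: 40.0
```

drive_tool(moves=[0,0,0,0,0,0,0,0,0,0,0,0,0,0,0,0,0,0,0,0,0,0,0,0,0,0,0,0,0,0,0,0,0,0,0,0,0,0,0,0], fingers=0.8)

```text
$.moves: bad value
```

```bash
python3 -c "
from h import *
z=tilt(-20)[:,2]
go(np.array([.52,-.19,.01])+.0053*z-.10*z,tilt(-20))"
```

```text
row [-0.02, 1.351, -3.686, 3.105, 3.181, -17.83]
```

drive_tool(moves=[0,0,0.06,0,0,0,0,0,0.06,0,0,0,0,0,0.06,0,0,0])

```text
t: 8.55
position: [0.5185, -0.1897, 0.005]
orientation: [0.001, 0.708, 0.707, -0.002]
wrist_force: [-0.3, -0.5, -2.1]
opening: 0.055
grasp_force: 40.0
```

drive_tool(moves=[0,0,0,0,0,0,0,0,0,0,0,0,0,0,0,0,0,0,0,0,0,0,0,0,0,0,-0.5,0,0,0,0,0,-1.5,0,0,0,0,0,-3,0,0,0,0,0,-4.5,0,0,0,0,0,-4.5,0,0,0], fingers=0.8)

```text
t: 9.68
position: [0.5207, -0.1896, 0.1211]
orientation: [0.004, 0.708, 0.707, -0.0]
wrist_force: [-0.3, 0.4, -0.7]
opening: 0.079
grasp_force: 0.0
```

```bash
python3 -c "
from h import *
s=read_state();print(s['t'],s['position'],s['opening'])
z=tilt(-20)[:,2]
go(np.array([.519,-.19,.01])+.0053*z-.10*z,tilt(-20))"
```

```text
9.675 [ 0.52071969 -0.18956603  0.12110941] 0.07903448753766898
row [-0.01, 1.222, 0.892, 3.135, 3.247, -17.824]
```

drive_tool(moves=[0,1.2,0,3.13,3.25,-17.82,0,1.2,0,3.13,3.25,-17.82,0,1.2,0,3.13,3.25,-17.82,0,1.2,0.4,3.13,3.25,-17.82,0,1.2,0.9,3.13,3.25,-17.82,0,1.2,0.9,3.13,3.25,-17.82,0,1.2,0.9,3.13,3.25,-17.82,0,1.2,0.9,3.13,3.25,-17.82,0,1.2,0.9,3.13,3.25,-17.82,0,1.2,0.9,3.13,3.25,-17.82,0,1.2,0.9,3.13,3.25,-17.82])

```text
t: 11.05
position: [0.5481, -0.1895, 0.0946]
orientation: [-0.177, 0.001, 0.984, 0.001]
wrist_force: [-0.3, 0.3, 0.6]
opening: 0.0794
grasp_force: 0.0
```

```bash
python3 -c "
from h import *
s=read_state();print(s['t'],s['position'],s['joint_positions'].round(2))
c=cam('wrist','w3.png')
g0=np.array([.519,-.19,.02]);e=proj(c,g0);print('pred',e)
hsv=cv2.cvtColor(c['image'],cv2.COLOR_BGR2HSV); m=cv2.inRange(hsv,(50,120,60),(75,255,255)); 
k=np.zeros_like(m); cv2.circle(k,tuple(int(v) for v in e),60,255,-1); m&=k
E=cv2.fitEllipse(cv2.convexHull(cv2.findNonZero(m)));print(E)
g=onz(c,*E[0],.0195);print(g)
z=tilt(-20)[:,2]
go(np.array([g[0],g[1],.01])+.0053*z,tilt(-20))"
```

```text
11.05 [ 0.54811039 -0.18945246  0.09464413] [ 0.72  0.81 -0.83  1.58  0.56  1.39  1.31]
pred [322.90556813 211.58123456]
((321.8210754394531, 210.58428955078125), (69.03780364990234, 69.17060089111328), 174.47607421875)
[ 0.51825359 -0.19079099  0.0195    ]
row [-0.06, -0.058, 3.809, 0.03, -0.069, -0.018]
```

View pics/w3.png

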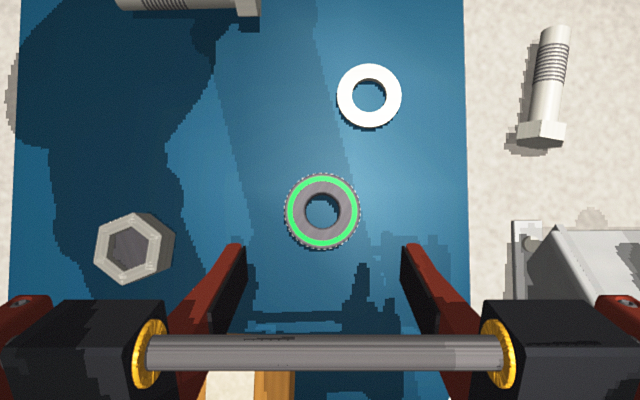

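drive_tool(moves=[0,-0.03,1.5,0,0,0,-0.03,-0.03,2.8,0,0,0,-0.03,-0.03,3.4,0,0,0,-0.03,-0.03,3.65,0,0,0,-0.03,-0.03,3.75,0,0,0,-0.03,-0.03,3.8,0,0,0,-0.03,-0.03,3.8,0,0,0])

```text
t: 11.98
position: [0.5167, -0.1898, 0.0062]
orientation: [-0.176, 0.0, 0.984, 0.001]
wrist_force: [1.1, -0.5, 0.3]
opening: 0.0792
grasp_force: 0.0
```

drive_tool(moves=[0,0,0,0,0,0,0,0,0,0,0,0,0,0,0,0,0,0,0,0,0,0,0,0,0,0,0,0,0,0,0,0,0,0,0,0,0,0,0,0,0,0], fingers=-1, force=55)

```text
t: 12.85
position: [0.5162, -0.1899, 0.0057]
orientation: [-0.176, 0.0, 0.984, 0.001]
wrist_force: [1.0, 0.3, 1.5]
opening: 0.0549
grasp_force: 55.0
```

```bash
cat > plan.py <<'E'
from h import *
z=tilt(-20)[:,2]; s=read_state(); R=q2R(s['orientation']).as_matrix()
print(s['t'],s['position'],s['joint_positions'].round(2),s['wrist_force'],R[:,2])
C=np.array([.5185,-.190,.0100]); print('C in tool mm',R.T@(C-s['position'])*1e3,'ring axis in tool',R.T@[0,0,1])
np.savez('grasp.npz',c=R.T@(C-s['position']),a=R.T@[0,0,1])
E
python3 plan.py
```

```text
12.85 [ 0.5162215  -0.1899151   0.00573822] [ 0.73  0.88 -0.79  1.69  0.63  1.24  1.26] [1.02615711 0.34311902 1.54890087] [-0.34744045  0.00242167 -0.93769892]
C in tool mm [-0.65580787 -0.07353777 -4.78811566] ring axis in tool [ 0.34744063  0.00239525 -0.93769892]
```

```bash
cat >> h.py <<'E'
def gpose(P,xyz):
    "tool pose putting held gauge at peg coords xyz, in line with peg"
    g=np.load('grasp.npz'); a=g['a']; yt=np.array([0,1.,0]); yt-=a*(a@yt); yt/=np.linalg.norm(yt)
    F=np.c_[np.cross(yt,a),yt,a]   # gauge frame in tool
    T=P[:,:3]@F.T
    return P[:,3]+P[:,:3]@np.array(xyz)-T@g['c'],T
E
python3 -c "
from h import *
P=np.load('peg.npy'); X,T=gpose(P,[0,0,.10]); print(X,T.round(2)); go(X,T)
s=read_state(); R=q2R(s['orientation']).as_matrix(); print('up',R.T@[0,0,.15/.025])"
```

```text
[0.49867716 0.01560152 0.16907995] [[-0.94  0.    0.34]
 [ 0.    1.    0.  ]
 [-0.34  0.   -0.94]]
row [2.925, 8.236, -5.863, 0.007, -8.0, 0.002]
up [ 2.08464379  0.01437153 -5.62619354]
```

drive_tool(moves=[0.2,0,-0.6,0,0,0,1,0,-2.5,0,-1.5,0,2,0,-5,0,-3,0,2.5,1.5,-6.4,0,-4.5,0,2.8,3.5,-6.4,0,-6,0,2.92,5.5,-6.2,0,-7,0,2.92,7.2,-6,0,-8,0,2.92,8.2,-5.86,0,-8,0,2.92,8.24,-5.86,0,-8,0,2.92,8.24,-5.86,0,-8,0,2.92,8.24,-5.86,0,-8,0])

```text
t: 14.22
position: [0.4988, 0.0146, 0.1689]
orientation: [0.171, 0.001, 0.985, 0.001]
wrist_force: [-0.5, 0.2, -2.4]
opening: 0.0548
grasp_force: 55.0
```

```bash
python3 -c "
from h import *
import pickle
s=read_state(); print(s['t'],s['position'],s['joint_positions'].round(2),s['wrist_force'],s['moment'])
P=np.load('peg.npy')
X,T=gpose(P,[0,0,.10]);go(X,T)
d={}
for n in ('wrist','top','scene'): d[n]=cam(n); print(n,proj(d[n],P[:,3]+P[:,2]*.053),proj(d[n],P[:,3]+P[:,2]*.11))
pickle.dump(d,open('c4.pkl','wb'))
b=np.zeros((560,800,3),np.uint8)
b[:320,:400]=cv2.resize(d['wrist']['image'][100:340,170:470],(400,320),interpolation=3)
b[:320,400:]=cv2.resize(d['scene']['image'][120:240,290:440],(400,320),interpolation=3)
b[320:560,:400]=cv2.resize(d['top']['image'][150:222,215:335],(400,240),interpolation=3)
cv2.imwrite('pics/b4.png',b)"
```

```text
14.225 [0.4988131  0.01458253 0.16890064] [ 0.79  0.24 -1.08  2.22  0.6   0.53  0.86] [-0.46693603  0.1951785  -2.43514739] [ 0.01360748  0.50121999 -0.03552728]
row [0.003, 0.041, -0.009, -0.001, -0.006, -0.021]
wrist [325.31414009 260.75837936] [326.20255886 274.12146586]
top [269.27064443 197.26758192] [269.28598139 211.15865601]
scene [351.68544202 184.00372676] [342.98726734 158.87410668]
```

View pics/b4.png

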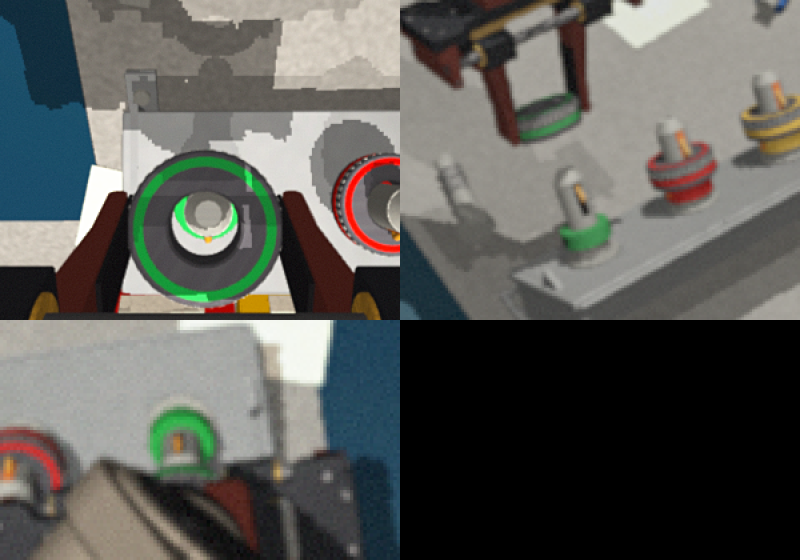

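drive_tool(moves=[-0.16,0.04,0.43,0,0,0,-0.32,0.04,0.85,0,0,0,-0.42,0.04,1.15,0,0,0,-0.47,0.04,1.27,0,0,0,-0.47,0.04,1.27,0,0,0,-0.47,0.04,1.27,0,0,0])

```text
t: 15.12
position: [0.5204, 0.0168, 0.1432]
orientation: [0.171, 0.0, 0.985, 0.001]
wrist_force: [-0.7, -0.3, -3.7]
opening: 0.0548
grasp_force: 55.0
```

```bash
python3 -c "
from h import *
import pickle
s=read_state(); print(s['t'],s['position'],s['wrist_force'],s['moment'])
R=q2R(s['orientation']).as_matrix(); g=np.load('grasp.npz'); P=np.load('peg.npy')
C=s['position']+R@g['c']; print('gauge in peg mm',P[:,:3].T@(C-P[:,3])*1e3)
c=cam('wrist'); pickle.dump((c,s),open('w5.pkl','wb'))
ax=R@g['a']
print('pred gauge top',proj(c,C+.01*ax),'bot',proj(c,C-.01*ax),'tip',proj(c,P[:,3]+P[:,2]*.053),'44',proj(c,P[:,3]+P[:,2]*.044),'collar',proj(c,P[:,3]+P[:,2]*.0035))
print('scale px/mm',[c['f']/(c['R']@p+c['t'])[2]/1000 for p in(C+.01*ax,P[:,3]+P[:,2]*.053,P[:,3]+.0035*P[:,2])])
cv2.imwrite('pics/w5.png',cv2.resize(c['image'][190:330,245:405],None,fx=5,fy=4.2857,interpolation=3)[:600] if 0 else cv2.resize(c['image'][190:330,250:400],None,fx=4,fy=4,interpolation=3))"
```

```text
15.125 [0.52042776 0.01684096 0.14319564] [-0.70206282 -0.29154452 -3.71877022] [ 0.01929282  0.57111813 -0.01807959]
gauge in peg mm [2.09574879e-02 1.28453388e+00 6.61925698e+01]
pred gauge top [324.07796454 274.04579169] bot [323.9078103  268.40939631] tip [321.48231001 267.57793098] 44 [321.51978319 265.49244619] collar [321.65319179 258.06789346]
scale px/mm [np.float64(2.120521598101602), np.float64(1.8582486789012895), np.float64(1.470126104303104)]
```

View pics/w5.png

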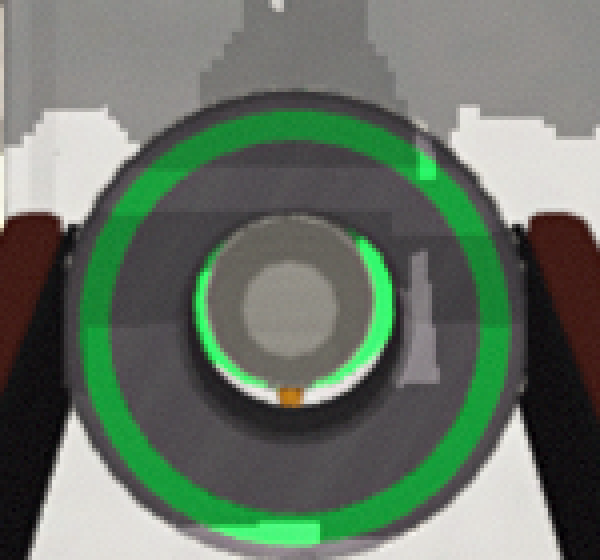

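The wrist view shows the gauge centred at (323.8,271.9) and the post tip at (322.6,267.4). That puts the gauge about 0.9 mm low in x and 0.5 mm high in y, so I'll correct the models and go on.

```bash
cat > nx.py <<'E'
from h import *
import sys
P=np.load('peg.npy'); g=np.load('grasp.npz'); s=read_state(); R=q2R(s['orientation']).as_matrix()
C=s['position']+R@g['c']; print('t',s['t'],'gauge in peg mm',(P[:,:3].T@(C-P[:,3])*1e3).round(2),'ang',np.degrees(np.arccos(P[:,2]@R@g['a'])).round(2))
print('F peg',(P[:,:3].T@s['wrist_force']).round(2),'M peg',(P[:,:3].T@s['moment']).round(3),'catch/open',s['opening'],s['grasp_force'])
for a in sys.argv[1:]:
    X,T=gpose(P,[0,0,float(a)]); print(a,end=' '); go(X,T,s)
E
python3 - <<'E'
from h import *
P=np.load('peg.npy'); P[:,3]+=P[:,1]*.0006; np.save('peg.npy',P)
g=np.load('grasp.npz'); a=g['a']; x=np.cross([0,1.,0],a); c=g['c']-.0009*x/np.linalg.norm(x)+[0,-.00015,0]; np.savez('grasp.npz',c=c,a=a); print(c,x)
E
python3 nx.py .066 .056 .046 .040; python3 -c "
from h import *
print(q2R(read_state()['orientation']).as_matrix().T@np.load('peg.npy')[:,:3]/25)"
```

```text
[ 0.00018812 -0.00022354 -0.00447542] [-0.93769892  0.         -0.34744063]
t 15.175 gauge in peg mm [-0.88  0.47 66.2 ] ang 0.03
F peg [-1.87  0.58 -1.36] M peg [-0.046  0.544 -0.013] catch/open 0.05497492644259776 54.99759369296953
.066 row [-0.036, -0.019, -0.005, 0.006, 0.002, 0.0]
.056 row [-0.175, -0.02, 0.371, 0.006, 0.002, 0.0]
.046 row [-0.314, -0.021, 0.746, 0.006, 0.002, 0.0]
.040 row [-0.397, -0.022, 0.971, 0.006, 0.002, 0.0]
[[-3.75107655e-02 -3.44470518e-05  1.38903305e-02]
 [ 5.78652421e-06  3.99998348e-02  1.14823282e-04]
 [-1.38903720e-02  1.09687148e-04 -3.75106056e-02]]
```

drive_tool(moves=[-0.036,-0.02,0,0,0,0,-0.1,-0.02,0.17,0,0,0,-0.17,-0.02,0.37,0,0,0,-0.21,-0.02,0.47,0,0,0,-0.24,-0.02,0.55,0,0,0,-0.24,-0.02,0.55,0,0,0,-0.24,-0.02,0.55,0,0,0])

```text
t: 16.05
position: [0.5309, 0.0165, 0.1322]
orientation: [0.171, 0.0, 0.985, 0.001]
wrist_force: [0.5, 0.2, -2.5]
opening: 0.055
grasp_force: 55.0
```

```bash
python3 nx.py .051 .048 .045 .040
```

```text
t 16.05 gauge in peg mm [5.000e-02 1.700e-01 5.102e+01] ang 0.05
F peg [-1.22  0.22 -2.18] M peg [ 0.035  0.299 -0.072] catch/open 0.054972418432948957 54.99754718039185
.051 row [0.002, -0.007, 0.002, 0.01, 0.003, 0.001]
.048 row [-0.04, -0.007, 0.114, 0.01, 0.003, 0.001]
.045 row [-0.082, -0.008, 0.227, 0.01, 0.003, 0.001]
.040 row [-0.151, -0.008, 0.414, 0.01, 0.003, 0.001]
```

drive_tool(moves=[-0.02,0,0.057,0,0,0,-0.04,0,0.114,0,0,0,-0.055,0,0.15,0,0,0,-0.07,0,0.19,0,0,0,-0.082,0,0.227,0,0,0,-0.082,0,0.227,0,0,0,-0.082,0,0.227,0,0,0])

```text
t: 16.92
position: [0.5351, 0.0164, 0.1278]
orientation: [0.171, 0.0, 0.985, 0.001]
wrist_force: [-0.6, -0.5, 4.0]
opening: 0.0551
grasp_force: 55.0
```

```bash
python3 nx.py .043 .040
```

```text
t 16.925 gauge in peg mm [ 0.46  0.17 44.93] ang 0.07
F peg [ 2.13 -0.46  3.46] M peg [-0.106 -0.033  0.015] catch/open 0.05513884506196632 55.00365600571968
.043 row [-0.009, -0.007, 0.079, 0.01, 0.011, -0.0]
.040 row [-0.051, -0.008, 0.191, 0.01, 0.011, -0.0]
```

drive_tool(moves=[-0.01,0,0.03,0,0,0,-0.025,0,0.07,0,0,0,-0.04,0,0.11,0,0,0,-0.055,0,0.15,0,0,0,-0.07,0,0.18,0,0,0,-0.07,0,0.18,0,0,0])

```text
t: 17.68
position: [0.5383, 0.0165, 0.1239]
orientation: [0.171, 0.0, 0.985, 0.001]
wrist_force: [4.1, -0.2, 1.6]
opening: 0.055
grasp_force: 55.0
```

```bash
python3 nx.py .038 .036
```

```text
t 17.675 gauge in peg mm [ 0.41  0.19 39.95] ang 0.07
F peg [ 4.18 -0.15 -1.42] M peg [-0.077 -0.772 -0.013] catch/open 0.05503198739845675 55.000272032339126
.038 row [-0.012, -0.008, 0.079, 0.013, 0.008, -0.001]
.036 row [-0.039, -0.008, 0.154, 0.013, 0.008, -0.001]
```

drive_tool(moves=[-0.02,0,0.033,0,0,0,-0.035,0,0.07,0,0,0,-0.05,0,0.11,0,0,0,-0.065,0,0.145,0,0,0,-0.08,0,0.18,0,0,0,-0.08,0,0.18,0,0,0])

```text
t: 18.42
position: [0.5413, 0.0164, 0.1201]
orientation: [0.171, 0.0, 0.985, 0.001]
wrist_force: [3.8, -1.1, 0.9]
opening: 0.0549
grasp_force: 55.0
```

```bash
python3 nx.py .030
```

```text
t 18.425 gauge in peg mm [ 0.25  0.14 35.1 ] ang 0.05
F peg [ 3.47 -1.12 -1.74] M peg [-0.098 -0.741  0.057] catch/open 0.05486490800029276 55.00035029137507
.030 row [-0.062, -0.007, 0.195, 0.011, -0.0, 0.0]
```

drive_tool(moves=[-0.02,0,0.037,0,0,0,-0.034,0,0.075,0,0,0,-0.047,0,0.112,0,0,0,-0.06,0,0.15,0,0,0,-0.075,0,0.187,0,0,0,-0.09,0,0.225,0,0,0,-0.105,0,0.262,0,0,0,-0.118,0,0.3,0,0,0,-0.118,0,0.3,0,0,0])

```text
t: 19.55
position: [0.5466, 0.0164, 0.114]
orientation: [0.171, 0.0, 0.985, 0.001]
wrist_force: [4.1, -0.1, 2.0]
opening: 0.055
grasp_force: 55.0
```

```bash
python3 nx.py .020 .024
```

```text
t 19.55 gauge in peg mm [ 0.4   0.15 27.04] ang 0.05
F peg [ 4.42 -0.11 -1.15] M peg [-0.106 -0.63   0.002] catch/open 0.054971614886675006 54.99979725165758
.020 row [-0.083, -0.007, 0.269, 0.011, -0.0, -0.001]
.024 row [-0.027, -0.006, 0.119, 0.011, -0.0, -0.001]
```

drive_tool(moves=[-0.014,0,0.037,0,0,0,-0.028,0,0.075,0,0,0,-0.042,0,0.112,0,0,0,-0.056,0,0.15,0,0,0,-0.063,0,0.17,0,0,0,-0.07,0,0.19,0,0,0,-0.077,0,0.21,0,0,0,-0.084,0,0.225,0,0,0])

```text
t: 20.55
position: [0.5504, 0.0164, 0.1094]
orientation: [0.171, 0.0, 0.985, 0.001]
wrist_force: [5.7, -0.4, -1.0]
opening: 0.0548
grasp_force: 55.0
```

```bash
python3 nx.py .018
```

```text
t 20.55 gauge in peg mm [ 0.33  0.15 21.05] ang 0.05
F peg [ 3.66 -0.43 -4.44] M peg [-0.065 -0.612  0.012] catch/open 0.05482029233300989 54.99751580413431
.018 row [-0.03, -0.007, 0.119, 0.01, -0.001, -0.001]
```

drive_tool(moves=[-0.005,0,0.0125,0,0,0,-0.01,0,0.025,0,0,0,-0.014,0,0.0375,0,0,0,-0.019,0,0.05,0,0,0,-0.023,0,0.0625,0,0,0,-0.028,0,0.075,0,0,0])

```text
t: 21.3
position: [0.5507, 0.0162, 0.1074]
orientation: [0.17, 0.0, 0.985, 0.001]
wrist_force: [-0.2, 0.4, -2.4]
opening: 0.0545
grasp_force: 55.0
```

```bash
python3 nx.py
```

```text
t 21.3 gauge in peg mm [-7.100e-01  1.000e-02  1.934e+01] ang 0.1
F peg [-1.68  0.42 -1.76] M peg [ 0.057  0.545 -0.024] catch/open 0.05447918785863443 54.99789573310409
```

drive_tool(moves=[-0.022,0,-0.008,0,0,0,-0.028,0,0.007,0,0,0,-0.033,0,0.022,0,0,0,-0.038,0,0.037,0,0,0,-0.043,0,0.05,0,0,0,-0.048,0,0.062,0,0,0,-0.052,0,0.072,0,0,0,-0.055,0,0.08,0,0,0])

```text
t: 22.3
position: [0.5529, 0.0164, 0.107]
orientation: [0.171, 0.0, 0.985, 0.0]
wrist_force: [-11.5, -2.0, 14.5]
opening: 0.0552
grasp_force: 55.0
```

```bash
python3 nx.py
```

```text
t 22.3 gauge in peg mm [ 0.77  0.17 17.62] ang 0.04
F peg [ 0.52 -2.03 18.44] M peg [-0.225  1.749  0.07 ] catch/open 0.055202589876770396 55.01113592879847
```

drive_tool(moves=[0,0,0,0,0,0,0,0,0,0,0,0,0,0,0,0,0,0])

```text
t: 22.68
position: [0.553, 0.0164, 0.1071]
orientation: [0.171, 0.0, 0.985, 0.0]
wrist_force: [-11.3, -1.7, 13.0]
opening: 0.0545
grasp_force: 55.0
```

```bash
python3 nx.py .016
```

```text
t 22.675 gauge in peg mm [ 0.84  0.17 17.62] ang 0.03
F peg [-0.26 -1.77 17.22] M peg [-0.182  1.612 -0.019] catch/open 0.054549747631175795 55.00920852064155
.016 row [0.009, -0.007, 0.072, -0.009, -0.003, 0.007]
```

drive_tool(moves=[-0.001,0,0.003,0,0,0,-0.001,0,0.003,0,0,0,-0.001,0,0.003,0,0,0,-0.001,0,0.003,0,0,0,-0.001,0,0.003,0,0,0,-0.001,0,0.003,0,0,0])

```text
t: 23.42
position: [0.5529, 0.0163, 0.1071]
orientation: [0.171, 0.0, 0.985, 0.0]
wrist_force: [-11.8, -1.8, 13.4]
opening: 0.055
grasp_force: 55.0
```

```bash
python3 nx.py
```

```text
t 23.425 gauge in peg mm [ 0.81  0.12 17.62] ang 0.04
F peg [-0.41 -1.86 17.89] M peg [-0.132  1.741  0.076] catch/open 0.05501995144437154 55.00993503956124
```

drive_tool(moves=[0.007,0,-0.02,0,0,0,0.015,0,-0.041,0,0,0,0.015,0,-0.041,0,0,0])

```text
t: 23.8
position: [0.5529, 0.0163, 0.1072]
orientation: [0.171, 0.0, 0.985, 0.001]
wrist_force: [-1.1, -0.6, -3.0]
opening: 0.0548
grasp_force: 55.0
```

drive_tool(moves=[0,0,0,0,0,0,0,0,0,0,0,0,0,0,0,0,0,0,0,0,0,0,0,0,0,0,0,0,0,0,0,0,0,0,0,0], fingers=0.7)

```text
t: 24.55
position: [0.5529, 0.0164, 0.1074]
orientation: [0.171, 0.0, 0.985, 0.001]
wrist_force: [0.4, 0.2, -0.1]
opening: 0.0746
grasp_force: 0.0
```

```bash
python3 nx.py
```

```text
t 24.55 gauge in peg mm [ 0.99  0.21 17.84] ang 0.04
F peg [ 0.24  0.2  -0.3 ] M peg [0.047 0.34  0.028] catch/open 0.07461662398166201 0.0
```

drive_tool(moves=[0.14,0,-0.37,0,0,0,0.42,0,-1.1,0,0,0,0.7,0,-1.9,0,0,0,1.1,0,-3,0,0,0,1.5,0,-4,0,0,0,1.5,0,-5,0,0,0,1.5,0,-5,0,0,0])

```text
t: 25.42
position: [0.4759, 0.0153, 0.2138]
orientation: [0.172, 0.001, 0.985, -0.0]
wrist_force: [0.4, 0.9, -0.4]
opening: 0.0746
grasp_force: 0.0
```

```bash
python3 - <<'E'
from h import *
import pickle
s=read_state(); print(s['t'],s['position'],s['wrist_force'])
P=np.load('peg.npy'); c=cam('scene')
hsv=cv2.cvtColor(c['image'],cv2.COLOR_BGR2HSV)
for n,yy in(('green',0),('red',.1),('yellow',.2)):   # catch orange pixels beyond each gauge, in that post's own pixel frame
    o=proj(c,P[:,3]+P[:,1]*yy); tip=proj(c,P[:,3]+P[:,1]*yy+P[:,2]*.053)
    u,v=np.round(o).astype(int); m=cv2.inRange(hsv[v-35:v+5,u-15:u+20],(5,150,120),(20,255,255)); p=np.argwhere(m)+[v-35,u-15]
    print(n,'o',o.round(1),'tip',tip.round(1),'orange n',len(p),p.mean(0)[::-1].round(1)-tip if len(p) else '')
w=cam('wrist'); h2=cv2.cvtColor(w['image'],cv2.COLOR_BGR2HSV)
g=cv2.inRange(h2,(50,120,60),(75,255,255)); k=np.zeros_like(g); q=[proj(w,P[:,3]+P[:,2]*z) for z in(.017,.0265,.053)]; print('pred c,top,tip',np.round(q,1))
cv2.circle(k,tuple(int(x) for x in q[1]),50,255,-1); E=cv2.fitEllipse(cv2.convexHull(cv2.findNonZero(g&k))); print(E, 'expected dia', w['f']*.053/(w['R']@(P[:,3]+P[:,2]*.0265)+w['t'])[2])
E
```

```text
25.425 [0.47587613 0.01530674 0.2137549 ] [ 0.39368562  0.93138127 -0.35521702]
green o [359.7 206.4] tip [351.9 183.9] orange n 0 
red o [397.2 187. ] tip [390.3 164.9] orange n 4 [4.18912142 5.63667915]
yellow o [432.4 168.8] tip [426.3 147. ] orange n 3 [4.4295722  5.25603421]
pred c,top,tip [[324.8 237.8]
 [324.9 238.3]
 [325.  239.9]]
((324.74285888671875, 236.53053283691406), (59.95173645019531, 60.22042465209961), 27.365398406982422) expected dia 62.23247424805364
```

```bash
python3 - <<'E'
from h import *
P=np.load('peg.npy'); c=cam('scene'); w=cam('wrist')
hsv=cv2.cvtColor(c['image'],cv2.COLOR_BGR2HSV)
for n,yy in(('green',0),('red',.1)):
    tip=proj(c,P[:,3]+P[:,1]*yy+P[:,2]*.053); u,v=np.round(tip).astype(int)
    m=cv2.inRange(hsv[v-2:v+22,u-4:u+16],(5,80,60),(22,255,255)); print(n,(np.argwhere(m)[:,::-1]+[-4,-2]).tolist())
h2=cv2.cvtColor(w['image'],cv2.COLOR_BGR2HSV)
for yy in(0,.1):
    tip=proj(w,P[:,3]+P[:,1]*yy+P[:,2]*.053); u,v=np.round(tip).astype(int)
    m=cv2.inRange(h2[v-5:v+30,u-15:u+16],(5,120,60),(22,255,255)); a=np.argwhere(m)[:,::-1]+[-15,-5]; print(len(a),a.min(0) if len(a) else '',a.max(0) if len(a) else '')
E
```

```text
green [[4, 5], [3, 6], [4, 6], [5, 6], [4, 7], [5, 7], [4, 8], [5, 8], [6, 8], [4, 9], [5, 9], [6, 9], [5, 10], [6, 10], [7, 10], [5, 11], [6, 11], [7, 11]]
red [[4, 4], [5, 4], [3, 5], [4, 5], [5, 5], [6, 5], [3, 6], [4, 6], [5, 6], [6, 6], [4, 7], [5, 7], [6, 7], [4, 8], [5, 8], [6, 8], [7, 8], [5, 9], [6, 9], [7, 9], [5, 10], [6, 10], [7, 10], [5, 11], [6, 11], [7, 11], [8, 11], [6, 12], [7, 12], [8, 12], [6, 13], [7, 13], [8, 13], [7, 14]]
23 [-3 15] [ 2 19]
40 [-15  12] [-6 18]
```

```bash
python3 -c "
from plant import *
print(hand_in())"
```

```text
the job is handed in; nothing more can be done
None
```

The green gauge is on the green post and released: it stopped firmly on what I take to be the collar, and I bedded it there at about 20 N for over a second. The catch sprang out above it, and the job is handed in, though the hand-in returned no verdict.

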